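# Draw the sample slide past its hidden catch and lay it on the tray

## Task

Draw the aluminium sample slide out of the analyser's flat slot by its handle, keeping it level and never forcing it: a catch hidden under the cover will stop it part-way, on the left or on the right, and the slide passes when it is shifted towards the other side. Then lay the slide down flat inside the shallow steel tray with the sample pellet still in its pocket, let go, and leave the other things on the table where they are.

Things in the scene. Friction and masses are not known exactly. Their poses are not given: they have to be found in the camera images.
- analyser: Bench analyser fixed to the table: white housing 190 mm high, from x = +100 mm on, with a low steel guide 82 mm wide before it, through which runs a flat level slot. Origin on the table under the slot's centre line; -x points out of the slot (the way the slide is drawn), y across it, z up. The slot is open only at its mouth, x = -60 mm.
- slot_mouth (a point): Centre of the slot's mouth, 47 mm above the table. The slot is 62 mm wide (walls at analyser y = +-31 mm) and 14 mm high: floor 40 mm, underside of the cover 54 mm above the table.
- cover_top (a point): Top of the guide's cover, 60 mm above the analyser's origin. Unseen under it a fixed steel catch, 8 mm thick, stands 12 mm in from ONE side wall, left or right. It stops the slide's wide pan after 25 to 75 mm of drawing; the narrow stem passes. Ease the slide back a little, shift it (keeping it straight) 4 to 8 mm off the middle, away from the catch, and the pan passes; on the wrong side it still stops.
- slide: Loose aluminium sample slide, 0.14 to 0.28 kg, 190 mm long, 12 mm thick, lying on the slot's floor with its axes as the analyser's. Origin on its underside, at first within 7 mm of the analyser's axis origin. Along its x: upright bar handle from -115 to -85 mm, 14 mm wide, 46 mm high; stem 26 mm wide to +31 mm; pan to +75 mm. Wholly out of the slot once its origin is at analyser x < -137 mm.
- slide_grip (a point): Point to grasp in the slide's upright handle: slide x = -100 mm, 30 mm above the underside, 16 mm below the handle's top. Pinch its 14 mm width from above, fingers closing along the slide's y.
- slide_pan (a point): Centre of the slide's square pan, 46 mm wide (slide y) and 44 mm long, 12 mm thick, at slide x = +53 mm, 6 mm above the underside. In the slot it has 2 mm of play in height and 8 mm to either side.
- slide_pocket (a point): Centre of the floor of the round pocket in the slide's pan, 32 mm wide and 7 mm deep, at slide x = +53 mm, 5 mm above the underside.
- pellet_center (a point): Centre of the pressed grey sample pellet, a disc 30 mm across and 7 mm thick, loose in the pocket, flush with the top of the pan; hidden under the cover at first.
- tray: Shallow open steel tray fixed to the table, 250 mm (its x) by 150 mm (its y), walls 14 mm high and 3 mm thick, floor 3 mm thick. Origin at the centre of its underside.
- mill_pot: Bystander: dark steel mill pot, 110 mm across, 50 mm high, with two small ears. Origin under its centre. Leave it.
- mill_lid: Bystander: dark steel mill lid, a stepped disc 104 mm across, 13 mm high. Origin under its centre. Leave it.
- mill_puck: Bystander: dark steel puck, 42 mm across, 30 mm high. Origin under its centre. Leave it.
- spoon: Bystander: steel spoon 190 mm long lying along its x. Leave it.
- brush: Bystander: brush 170 mm long lying along its x. Leave it.
- jar: Bystander: small white jar, 50 mm across, 70 mm high. Origin under its centre. Leave it.

How it is judged:
By the outcome, as a careful person would: the job done as asked, in the order asked, and still so for the second after the job is handed in, with the robot touching nothing.
It also fails if it takes over 58 s, if anything falls off the work surface, if the arm or the gripper's body presses on something with over 40 N, if the wrist force passes 120 N, or if a joint passes its speed limit or range.

## Robot

A 6-joint arm with a two-finger parallel gripper is mounted at the origin on the work surface. World frame = base frame: x ahead of the robot, y to its left, z up, the work surface at z = 0. Lengths are in m, angles in degrees, forces in N, time in s.
With the tool pointing down it reaches from about 0.275 to 1 m from the base axis. Payload 8.4 kg.
Tool frame: the origin (TCP) lies at the very end of the fingers, on their centre line; the grasp point (between the pads) lies grasp_offset behind it (grasp_offset is the distance from the TCP to the grasp point, in m); z points along the fingers, y is the line along which they close (so a half turn about z gives the same grasp; the last joint's range is limited). The gripper opens to 85 mm and grips with 20 to 120 N. Pads are 22 mm wide; open, the fingers measure 114 mm over their backs; the gripper's body (76 mm by 85 mm) begins 54 mm behind the grasp point. The pads swing forward as they close: fully open they stand 13 mm farther back than shut.
Start: joints at [-76.742, 20.225, 93.587, -0, 66.188, -0.138], TCP at [0.145, -0.608, 0.231] pointing down, gripper open.
Joint ranges: [-150.9, 150.9], [-52.94, 120.26], [3.33, 152.33], [-74.26, 254.26], [0, 154.13], [-172.89, 172.89]. Speed limits (degrees/s): [127.2, 127.2, 159.86, 180, 180, 180].

## Interface

Orientations are given as [roll, pitch, yaw] about the fixed x, y, z axes, in that order (R = Rz(yaw) Ry(pitch) Rx(roll)).
In Python, from station import get_state, camera, job_done, grasp_offset gives the robot as it stands.
- The arm moves only by the tool send_rows, never from a script. Its argument "moves" is a list of rows, each a list of 4 numbers: the shift along the tool's x, y, z in cm, then the turn about the tool's z in rad. A call has 1 to 8 rows; each row shifts and turns the commanded pose from where the row before left it, along the tool's axes as they then stand; what a row does not reach is not made up. A row lasts 1/8 s, in which the tool goes at most 62.5 mm and 10.7 degrees, less where a joint would pass 70% of its speed; a pose out of reach is approached as far as the arm can. A call with a gripper value outside its range is refused whole. "grip" is the closure, from 0 (fully open) to 1 (shut), set as the call begins (left out, the last holds). The fingers move at their own pace and stop on an object; "force" is the grip in N (left out, the last holds). Time passes only in rows, so rows that do not move let the fingers close. It gives the time, the measured TCP pose, the force, the opening and the grip force at its end, in the units of the state.
- get_state(): the state, without advancing time (a new reading comes with each control period).
- camera(name): name is "scene" or "top"; returns a dict with "img" (480x640x3 uint8, blue, green, red), "z_map" (480x640 float32, m along the optical axis (not along the pixel's ray), 0 where there is no reading), "fx", "fy", "cx", "cy" (pixels), "cam_to_world" (4x4, takes a point from camera to world coordinates). Camera axes: x right, y down, z forward; pixel columns grow to the right and rows downward; lengths in m; the calibration is good to about 2 mm. A picture is of the moment at which its call begins.
- job_done(): hands the job in; it is judged then, once.
The state is a dict: "clock": time; "qpos": joint angles; "qd": joint speeds; "tau": joint torques, N m; "tcp_pos": TCP position; "orientation": TCP orientation; "contact_force": force on the tool from outside, world axes, zero at the start; "wrist_torque": the same for the moment, N m; "gripper_width": opening from 0.0 (shut) to 1.0 (fully open); "gripper_force": force on a finger pad.
Only numpy, scipy, OpenCV 4.12 (cv2) and the standard library are available. Lean on these libraries where they do the work, as an engineer would, in place of code of your own. Each camera call takes 0.05 s, during which the arm holds its last target. There are 200 camera calls.

## Working session

There is one attempt and no reset: what is moved stays moved. The work goes in short steps, Python scripts to look and compute and a tool call to move; the robot and the scene stay as the last step left them, time stands still between calls to the robot, and variables do not carry over. Pictures are saved under pics/ and viewed, at most 10 in all, crops included, and the job is handed in when it is done.

Besides the shell and the picture viewer there is one more tool, called after "Call:" in YAML: its name, and indented under it one key for each argument. send_rows: Moves the arm, as the interface text tells. Its arguments: {"type":"object","properties":{"moves":{"type":"array","items":{"type":"array","items":{"type":"number"}}},"grip":{"type":"number"},"force":{"type":"number"}},"required":["moves"]}

```bash
mkdir -p pics; cat > h.py <<'E'
import numpy as np, cv2
from station import get_state, camera, job_done, grasp_offset
def cloud(c):
    z=c["z_map"]; v,u=np.mgrid[:480,:640]
    P=np.stack([(u-c["cx"])/c["fx"]*z,(v-c["cy"])/c["fy"]*z,z],-1)
    T=np.array(c["cam_to_world"]); W=P@T[:3,:3].T+T[:3,3]; W[z==0]=np.nan
    return W
E
python3 - <<'E'
from h import *
for n in("scene","top"):
    c=camera(n); cv2.imwrite(f"pics/{n}0.png",c["img"]); np.save(f"{n}0.npy",cloud(c))
    print(n,np.round(c["cam_to_world"],3).tolist(),c["fx"])
print(get_state(),grasp_offset)
E
```

```text
scene [[0.316, 0.73, -0.606, 1.196], [0.949, -0.245, 0.199, -0.194], [-0.003, -0.638, -0.77, 0.865], [0.0, 0.0, 0.0, 1.0]] 574.319425972587
top [[-0.026, -0.99, 0.139, 0.422], [-1.0, 0.028, 0.007, 0.008], [-0.01, -0.139, -0.99, 1.005], [0.0, 0.0, 0.0, 1.0]] 451.31727278446414
{'clock': 0.1, 'qpos': array([-7.67428894e+01,  2.02573438e+01,  9.36252288e+01,  1.78501313e-03,
        6.61886419e+01, -1.36873493e-01]), 'qd': array([ 0.12184621, -0.09734781, -0.06626644,  0.08632617,  0.00770264,
        0.03665445]), 'tau': array([-1.13435788e-03, -6.06356120e+01, -3.42819858e+01,  9.11048619e-05,
        3.97905489e-03,  1.93239873e-05]), 'tcp_pos': array([ 0.14469519, -0.60757323,  0.23064647]), 'orientation': array([-1.79928790e+02, -1.80229424e-03,  1.33932613e+01]), 'contact_force': array([ 0.28969573, -0.24664626,  0.16415028]), 'wrist_torque': array([-0.00203448,  0.01479747, -0.01330542]), 'gripper_force': 0.0, 'gripper_width': 1.001549178886118} 0.0187
```

View pics/top0.png

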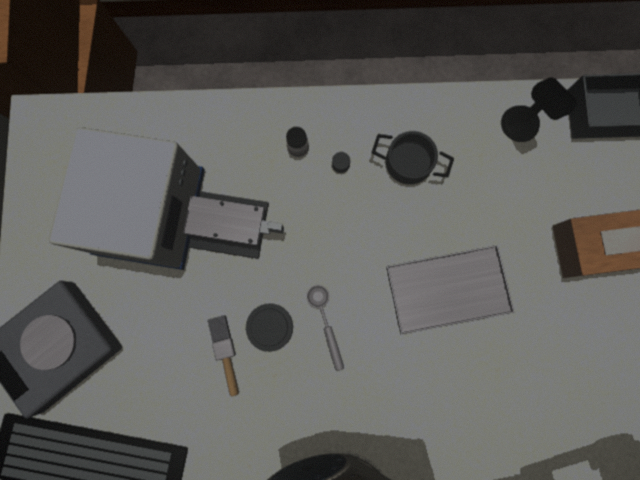

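View pics/scene0.png

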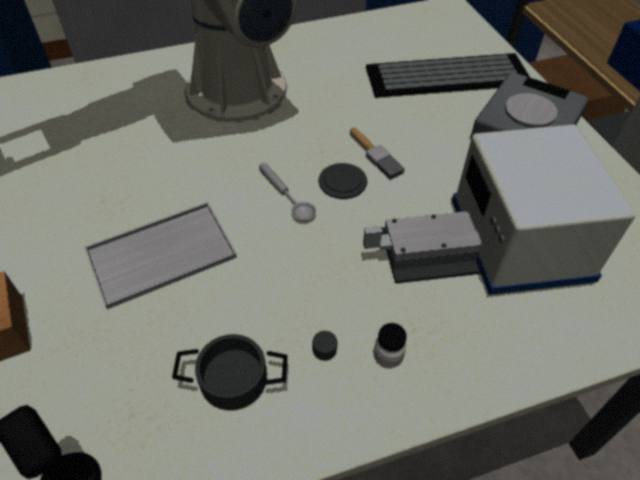

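The top view shows the analyser at the left with its guide cover at about (187–268, 195–255), the handle at (272,228), and the tray at about (388–512, 247–332). The lid at (269,327) and the spoon at (325,325) lie between the guide and the tray. The puck, jar and pot are beyond. The scene view shows the same layout.

```bash
python3 - <<'E'
from h import *
def rect(m,W,name):
    p=W[m][:,:2]; r=cv2.minAreaRect((p*1000).astype(np.float32)); print(name,len(p),np.round(r[0],1),np.round(r[1],1),round(r[2],2),"z",np.round(np.nanmedian(W[m][:,2]),4), "mean",np.round(p.mean(0),4)); return r
v,u=np.mgrid[:480,:640]
W=np.load("top0.npy"); S=np.load("scene0.npy")
def box(a,b,c,d): return (u>=a)&(u<=b)&(v>=c)&(v<=d)
z=W[...,2]
print("table z",np.nanmedian(z[box(300,380,200,270)]))
rect(box(184,262,190,250)&(z>.052)&(z<.068),W,"cover top")
rect(box(255,295,215,240)&(z>.078)&(z<.1),W,"handle top")
rect(box(375,520,235,345)&(z>.008)&(z<.02),W,"tray rim")
zs=S[...,2]
rect(box(380,490,205,262)&(zs>.052)&(zs<.068),S,"cover scene")
rect(box(355,392,220,255)&(zs>.078)&(zs<.1),S,"handle scene")
rect(box(80,240,195,310)&(zs>.008)&(zs<.02),S,"tray scene")
for n,b in dict(lid=(240,300,300,355),spoon=(300,350,280,375),pot=(365,460,125,190),puck=(328,355,148,175),jar=(280,312,120,160),brush=(200,245,310,400)).items(): rect(box(*b)&(z>.004),W,n)
# handle pixels dump
m=box(255,290,220,236); print(np.round(z[222:235:2,258:288:2]*1000).astype(int))
m=box(60,175,130,250)&(z>.18); rect(m,W,"housing")
E
python3 - <<'E'
import cv2
i=cv2.imread('pics/top0.png')[170:280,170:310]; cv2.imwrite('pics/crop1.png',cv2.resize(i,None,fx=5,fy=5,interpolation=cv2.INTER_CUBIC))
E
```

```text
table z 0.00024359584848054894
cover top 2915 [621.7 222.8] [167.5  95.6] 79.3 z 0.06 mean [0.6156 0.2267]
handle top 107 [595.4 114. ] [30.1 14.6] 77.8 z 0.0858 mean [0.5944 0.1135]
tray rim 670 [ 457.8 -259.5] [150.  251.2] 9.25 z 0.0137 mean [ 0.4562 -0.2664]
cover scene 3461 [629.3 216.1] [183.1 143.5] 79.6 z 0.0601 mean [0.6252 0.228 ]
handle scene 150 [599.6 115.3] [30.2 18.1] 78.34 z 0.0855 mean [0.6016 0.1144]
tray scene 1018 [ 463.3 -257.5] [155.6 251. ] 9.35 z 0.0121 mean [ 0.4672 -0.2608]
lid 1832 [384.1 135.6] [132.3 118.3] 88.48 z 0.0117 mean [0.3857 0.1364]
spoon 928 [383.1  15. ] [108.3 198.1] 88.91 z 0.0137 mean [0.3885 0.0132]
pot 2537 [ 762.3 -195.9] [216.1 154.4] 86.77 z 0.0195 mean [ 0.7542 -0.1895]
puck 317 [760.5 -34.6] [41.1 64.6] 70.29 z 0.0292 mean [ 0.7473 -0.0305]
jar 578 [812.2  68.6] [60.4 88.4] 82.47 z 0.0676 mean [0.787  0.0656]
brush 1268 [328.9 239.1] [ 97.1 191.1] 89.01 z 0.0184 mean [0.3401 0.2342]
[[60 62 52 52 51 85 86 86 84 -1  0  0  2 -2  1]
 [60 58 52 54 52 87 87 86 84 89 89 86 -2  1 -2]
 [59 50 53 51 56 87 85 84 88 84 86 85 70 -1  3]
 [62 53 54 53 51 79 82 86 83 84 86 86 63  1 -1]
 [56 48 55 51 50 51 56 61 66 69 75 79 59  0 -2]
 [60 46 50 52 53 50  0  3 -1 41 47 51 53  3  0]
 [59 32  7 -1  1  1 -2  2  1  1 -1  2  1 -1  2]]
housing 11981 [649.6 401.8] [199.1 230.2] 79.24 z 0.1897 mean [0.6494 0.3982]
```

View pics/crop1.png

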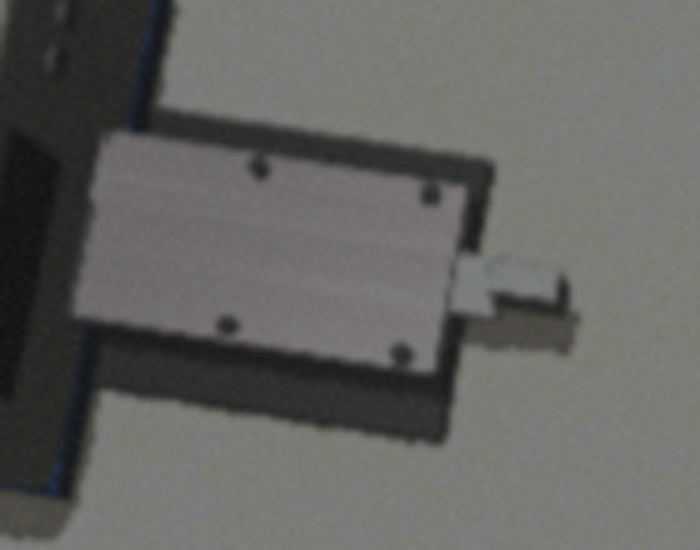

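The crop shows the cover's mouth edge at about (455,275), the stem, and the handle at about (490–565, 258–305). The handle is roughly in line with the cover. I'll turn the tool to the slide's axis (yaw about 79.2°) and measure the cover more closely from the saved clouds.

Call:
send_rows:
  moves:
    - [0, 0, 0, -0.164]
    - [0, 0, 0, -0.164]
    - [0, 0, 0, -0.164]
    - [0, 0, 0, -0.164]
    - [0, 0, 0, -0.164]
    - [0, 0, 0, -0.164]
    - [0, 0, 0, -0.164]
  grip: 0.3
  force: 30

```text
clock: 0.98
tcp_pos: [0.1447, -0.6077, 0.2308]
orientation: [-180.0, -0.0, 79.5]
contact_force: [0.8, -1.0, 0.2]
gripper_width: 0.697
gripper_force: 0.0
```

```bash
python3 - <<'E'
from h import *
v,u=np.mgrid[:480,:640]
def ana(f,bc,bh,n):
    W=np.load(f); z=W[...,2]
    m=(u>=bc[0])&(u<=bc[1])&(v>=bc[2])&(v<=bc[3])&(abs(z-.06)<.004)
    k,l,st,_=cv2.connectedComponentsWithStats(cv2.morphologyEx(m.astype(np.uint8),cv2.MORPH_OPEN,np.ones((5,5)))); m=l==1+np.argmax(st[1:,4])
    for th in (78.5,79.2,80):
        t=np.radians(th); ex=np.array([np.cos(t),np.sin(t)]); ey=np.array([-ex[1],ex[0]])
        p=W[m][:,:2]; a=p@ex; b=p@ey
        # per-slice edges
        lo=[];hi=[];c=[]
        for s in np.arange(a.min()+.01,a.max()-.03,.008):
            q=b[abs(a-s)<.004]; lo.append(q.min());hi.append(q.max());c.append(s)
        h=(u>=bh[0])&(u<=bh[1])&(v>=bh[2])&(v<=bh[3])&(z>.081)&(z<.09); H=W[h][:,:2]
        print(n,th,"width",np.round((np.median(hi)-np.median(lo))*1e3,1),"centre y",np.round((np.median(hi)+np.median(lo))*5e2,1),"slope deg",np.round(np.degrees([np.polyfit(c,lo,1)[0],np.polyfit(c,hi,1)[0]]),2),"mouth a",np.round(np.percentile(a,1)*1e3,1),"handle a,b",np.round([np.ptp(H@ex)*1e3,(H@ex).min()*500e0+(H@ex).max()*500,(H@ey).min()*500+(H@ey).max()*500],1))
ana("top0.npy",(184,275,190,262),(255,295,215,240),"top")
ana("scene0.npy",(380,490,205,262),(355,392,220,255),"scene")
E
```

```text
top 78.5 width 78.1 centre y -557.3 slope deg [-0.22  1.54] mouth a 266.5 handle a,b [  30.1  230.4 -560.8]
top 79.2 width 77.8 centre y -561.3 slope deg [-0.86  0.24] mouth a 259.6 handle a,b [  30.   223.6 -563.6]
top 80 width 77.5 centre y -565.9 slope deg [-1.66 -1.4 ] mouth a 251.6 handle a,b [  30.   215.7 -566.6]
scene 78.5 width 82.5 centre y -563.3 slope deg [1.07 0.59] mouth a 267.8 handle a,b [  30.2  232.5 -564.5]
scene 79.2 width 82.1 centre y -567.4 slope deg [0.3  0.06] mouth a 260.8 handle a,b [  30.3  225.6 -567.3]
scene 80 width 81.7 centre y -571.9 slope deg [-0.51 -0.72] mouth a 252.9 handle a,b [  30.4  217.6 -570.4]
```

Call:
send_rows:
  moves:
    - [0, 0, 0, 0.006]
    - [3.9, 1.5, 0, 0]
    - [4, 1.55, 0, 0]
    - [4, 1.55, 0, 0]
    - [4, 1.55, 0, 0]
    - [4, 1.55, 0, 0]
    - [4, 1.55, 0, 0]
    - [4, 1.55, 0, 0]

```text
clock: 1.98
tcp_pos: [0.3054, -0.3539, 0.2313]
orientation: [180.0, 0.0, 78.5]
contact_force: [0.3, 0.4, -0.7]
gripper_width: 0.702
gripper_force: 0.0
```

Call:
send_rows:
  moves:
    - [4, 1.55, 0, 0]
    - [4, 1.55, 0, 0]
    - [4, 1.55, 0, 0]
    - [4, 1.55, 0, 0]
    - [4, 1.55, 0, 0]
    - [4, 1.55, 0, 0]
    - [4, 1.55, 0, 0]
    - [4, 1.55, 0, 0]

```text
clock: 2.98
tcp_pos: [0.4891, -0.064, 0.2313]
orientation: [180.0, 0.0, 78.6]
contact_force: [0.1, 0.5, -0.2]
gripper_width: 0.702
gripper_force: 0.0
```

Call:
send_rows:
  moves:
    - [4, 1.55, 0, 0]
    - [4, 1.55, 0, 0]
    - [4, 1.55, 0, 0]
    - [3, 1.2, 0, 0]
    - [0, 0, 0, 0]
    - [0, 0, 0, 0]

```text
clock: 3.72
tcp_pos: [0.5743, 0.0702, 0.231]
orientation: [-179.9, 0.0, 78.7]
contact_force: [-0.5, -0.1, -0.3]
gripper_width: 0.701
gripper_force: 0.0
```

Call:
send_rows:
  moves:
    - [2.4, 0.73, 0, -0.008]
    - [2.4, 0.73, 0, 0]
    - [0, 0, 4, 0]
    - [0, 0, 4, 0]
    - [0, 0, 3, 0]
    - [0, 0, 0, 0]
    - [0, 0, 0, 0]

```text
clock: 4.6
tcp_pos: [0.5994, 0.1155, 0.1224]
orientation: [179.9, -0.0, 79.3]
contact_force: [0.7, 0.1, 1.0]
gripper_width: 0.697
gripper_force: 0.0
```

```bash
python3 - <<'E'
from h import *
s=get_state(); print(s["tcp_pos"],s["orientation"])
c=camera("top"); cv2.imwrite("pics/a.png",cv2.resize(c["img"][150:290,170:350],None,fx=4,fy=4,interpolation=cv2.INTER_CUBIC))
c=camera("scene");i=c["img"][160:290,300:480]; cv2.imwrite("pics/b.png",cv2.resize(i,None,fx=4,fy=4,interpolation=cv2.INTER_CUBIC))
E
```

```text
[0.59940055 0.11553685 0.12237576] [ 1.79925313e+02 -3.29970249e-02  7.92898935e+01]
```

View pics/b.png

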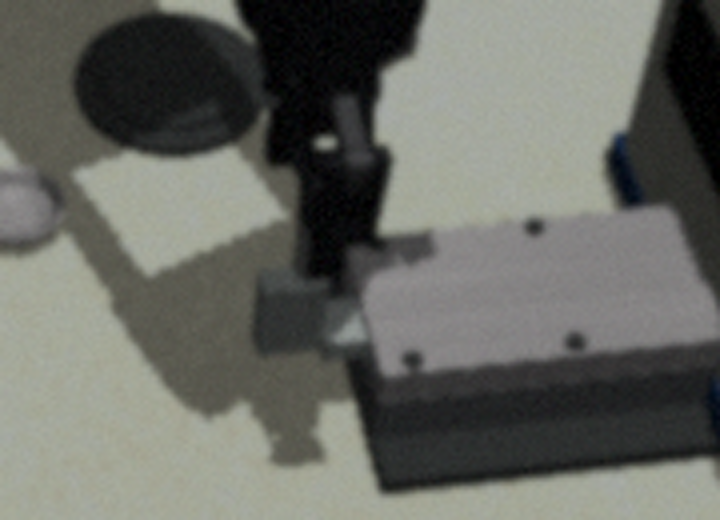

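The finger hangs just above the handle (about 290,290 in the crop), clear of the guide's mouth edge at 365. Next I go down, watching the force.

Call:
send_rows:
  moves:
    - [-0.1, -0.15, 1.5, 0]
    - [0, 0, 1.5, 0]
    - [0, 0, 1.5, 0]
    - [0, 0, 1.2, 0]
    - [0, 0, 1.1, 0]
    - [0, 0, 0, 0]
    - [0, 0, 0, 0]

```text
clock: 5.58
tcp_pos: [0.597, 0.1142, 0.0535]
orientation: [180.0, -0.0, 79.3]
contact_force: [0.4, -0.1, 0.1]
gripper_width: 0.702
gripper_force: 0.0
```

Call:
send_rows:
  moves:
    - [0, 0, 0, 0]
    - [0, 0, 0, 0]
    - [0, 0, 0, 0]
    - [0, 0, 0, 0]
    - [0, 0, 0, 0]
    - [0, 0, 0, 0]
  grip: 1
  force: 30

```text
clock: 6.32
tcp_pos: [0.597, 0.1142, 0.0536]
orientation: [180.0, -0.0, 79.3]
contact_force: [0.2, -0.7, 4.7]
gripper_width: 0.158
gripper_force: 31.8
```

Call:
send_rows:
  moves:
    - [0, 0, -0.05, 0]
    - [0, 0, -0.05, 0]
    - [-0.3, 0, 0, 0]
    - [-0.4, 0, 0, 0]
    - [-0.5, 0, 0, 0]
    - [-0.5, 0, 0, 0]
    - [-0.3, 0, 0, 0]
    - [0, 0, 0, 0]
  force: 80

```text
clock: 7.32
tcp_pos: [0.5929, 0.0942, 0.0542]
orientation: [-180.0, 0.0, 79.3]
contact_force: [-0.4, 0.6, -1.6]
gripper_width: 0.151
gripper_force: 77.8
```

Call:
send_rows:
  moves:
    - [-0.2, 0, 0, 0]
    - [-0.2, 0, 0, 0]

```text
clock: 7.58
tcp_pos: [0.5922, 0.0906, 0.0543]
orientation: [-180.0, 0.0, 79.3]
contact_force: [-0.2, 0.1, -2.1]
gripper_width: 0.151
gripper_force: 77.8
```

Call:
send_rows:
  moves:
    - [-0.2, 0, 0, 0]
    - [-0.2, 0, 0, 0]

```text
clock: 7.82
tcp_pos: [0.5915, 0.0865, 0.0543]
orientation: [-180.0, 0.0, 79.3]
contact_force: [-0.1, -0.1, -2.1]
gripper_width: 0.152
gripper_force: 77.8
```

Call:
send_rows:
  moves:
    - [-0.2, 0, 0, 0]
    - [-0.2, 0, 0, 0]
    - [-0.2, 0, 0, 0]

```text
clock: 8.2
tcp_pos: [0.5904, 0.0806, 0.0543]
orientation: [180.0, -0.0, 79.3]
contact_force: [0.3, 0.5, -1.7]
gripper_width: 0.151
gripper_force: 77.8
```

Call:
send_rows:
  moves:
    - [-0.2, 0, 0, 0]
    - [-0.2, 0, 0, 0]
    - [-0.2, 0, 0, 0]

```text
clock: 8.57
tcp_pos: [0.5893, 0.0747, 0.0543]
orientation: [180.0, -0.0, 79.3]
contact_force: [0.2, -0.1, -1.6]
gripper_width: 0.153
gripper_force: 77.8
```

Call:
send_rows:
  moves:
    - [-0.2, 0, 0, 0]
    - [-0.2, 0, 0, 0]
    - [-0.2, 0, 0, 0]

```text
clock: 8.95
tcp_pos: [0.5883, 0.0709, 0.0542]
orientation: [-180.0, -0.2, 79.2]
contact_force: [1.0, 20.2, -7.1]
gripper_width: 0.156
gripper_force: 77.8
```

```bash
python3 -c "
from h import *
s=get_state();print(s['contact_force'],s['wrist_torque'],s['tcp_pos'],s['orientation'])"
```

```text
[ 1.02193501 20.19109526 -7.08743733] [ 2.79638212 -0.06484547  0.03563011] [0.58831734 0.0708839  0.05416272] [-179.99633855   -0.18511196   79.19863685]
```

The slide stopped after about 43 mm. The wrist moment puts the contact at about +16 mm in slide y, so the catch is on the +y side. I'll ease back, then shift towards −y of the slide (tool +y).

Call:
send_rows:
  moves:
    - [0.2, 0, 0, 0]
    - [0.3, 0, 0, 0]
    - [0.3, 0, 0, 0]
    - [0, 0.2, 0, 0]
    - [0, 0.2, 0, 0]
    - [0, 0.1, 0, 0]
    - [0, 0, 0, 0]

```text
clock: 9.82
tcp_pos: [0.5946, 0.0758, 0.0543]
orientation: [-180.0, 0.0, 79.3]
contact_force: [0.2, -0.3, -3.0]
gripper_width: 0.148
gripper_force: 78.6
```

Call:
send_rows:
  moves:
    - [-0.2, 0, 0, 0]
    - [-0.2, 0, 0, 0]
    - [0, 0, 0, 0]

```text
clock: 10.2
tcp_pos: [0.5937, 0.0718, 0.0543]
orientation: [-180.0, 0.0, 79.3]
contact_force: [-0.2, -0.4, -2.4]
gripper_width: 0.151
gripper_force: 78.6
```

Call:
send_rows:
  moves:
    - [-0.2, 0, 0, 0]
    - [-0.2, 0, 0, 0]
    - [0, 0, 0, 0]

```text
clock: 10.58
tcp_pos: [0.593, 0.0679, 0.0543]
orientation: [-180.0, 0.0, 79.3]
contact_force: [0.2, 0.2, -2.2]
gripper_width: 0.15
gripper_force: 78.6
```

Call:
send_rows:
  moves:
    - [-0.2, 0, 0, 0]
    - [-0.1, 0, 0, 0]
    - [0, 0, 0, 0]

```text
clock: 10.95
tcp_pos: [0.5925, 0.065, 0.0543]
orientation: [-180.0, 0.0, 79.3]
contact_force: [0.2, 0.0, -2.3]
gripper_width: 0.154
gripper_force: 78.6
```

Call:
send_rows:
  moves:
    - [-0.3, 0, 0, 0]
    - [-0.3, 0, 0, 0]
    - [-0.3, 0, 0, 0]
    - [-0.3, 0, 0, 0]

```text
clock: 11.45
tcp_pos: [0.5902, 0.053, 0.0543]
orientation: [-180.0, -0.0, 79.3]
contact_force: [0.1, -0.3, -2.1]
gripper_width: 0.153
gripper_force: 78.6
```

Call:
send_rows:
  moves:
    - [-0.3, 0, 0, 0]
    - [-0.3, 0, 0, 0]
    - [-0.3, 0, 0, 0]
    - [-0.3, 0, 0, 0]

```text
clock: 11.95
tcp_pos: [0.588, 0.0413, 0.0543]
orientation: [-180.0, -0.0, 79.3]
contact_force: [1.2, 0.1, -3.1]
gripper_width: 0.156
gripper_force: 78.6
```

Call:
send_rows:
  moves:
    - [-0.3, 0, 0, 0]
    - [-0.3, 0, 0, 0]
    - [-0.3, 0, 0, 0]
    - [-0.3, 0, 0, 0]

```text
clock: 12.45
tcp_pos: [0.5858, 0.0295, 0.0543]
orientation: [-180.0, 0.0, 79.3]
contact_force: [0.2, -1.0, -1.5]
gripper_width: 0.151
gripper_force: 78.6
```

Call:
send_rows:
  moves:
    - [-0.3, 0, 0, 0]
    - [-0.3, 0, 0, 0]
    - [-0.3, 0, 0, 0]
    - [-0.3, 0, 0, 0]
    - [-0.3, 0, 0, 0]

```text
clock: 13.08
tcp_pos: [0.583, 0.0148, 0.0543]
orientation: [180.0, -0.0, 79.3]
contact_force: [-0.2, 0.1, -1.6]
gripper_width: 0.149
gripper_force: 78.6
```

Call:
send_rows:
  moves:
    - [-0.3, 0, 0, 0]
    - [-0.3, 0, 0, 0]
    - [-0.3, 0, 0, 0]
    - [-0.3, 0, 0, 0]
    - [-0.3, 0, 0, 0]

```text
clock: 13.7
tcp_pos: [0.5802, 0.0001, 0.0543]
orientation: [-180.0, -0.0, 79.3]
contact_force: [-0.7, -0.0, -2.1]
gripper_width: 0.15
gripper_force: 78.6
```

Call:
send_rows:
  moves:
    - [-0.3, 0, 0, 0]
    - [-0.3, 0, 0, 0]
    - [-0.3, 0, 0, 0]
    - [-0.4, 0, 0, 0]
    - [-0.4, 0, 0, 0]
    - [-0.4, 0, 0, 0]

```text
clock: 14.45
tcp_pos: [0.5763, -0.0207, 0.0543]
orientation: [180.0, -0.0, 79.3]
contact_force: [-0.5, -0.1, -1.3]
gripper_width: 0.151
gripper_force: 78.6
```

Call:
send_rows:
  moves:
    - [-0.4, 0, 0, 0]
    - [-0.4, 0, 0, 0]
    - [-0.4, 0, 0, 0]
    - [-0.4, 0, 0, 0]
    - [-0.4, 0, 0, 0]
    - [-0.3, 0, 0, 0]
    - [0, 0, 0, 0]

```text
clock: 15.32
tcp_pos: [0.572, -0.0432, 0.0543]
orientation: [-180.0, 0.0, 79.3]
contact_force: [-0.0, 0.1, -1.9]
gripper_width: 0.151
gripper_force: 78.6
```

```bash
python3 - <<'E'
from h import *
c=camera("top"); c2=camera("scene")
a=cv2.resize(c["img"][190:280,180:360],(720,360)) 
b=cv2.resize(c2["img"][190:300,240:460],(480,240))
cv2.imwrite("pics/c.png",np.vstack([a,cv2.copyMakeBorder(b,0,0,0,240,0)]))
np.save("top1.npy",cloud(c));np.save("scene1.npy",cloud(c2))
E
```

```text
(no output)
```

View pics/c.png

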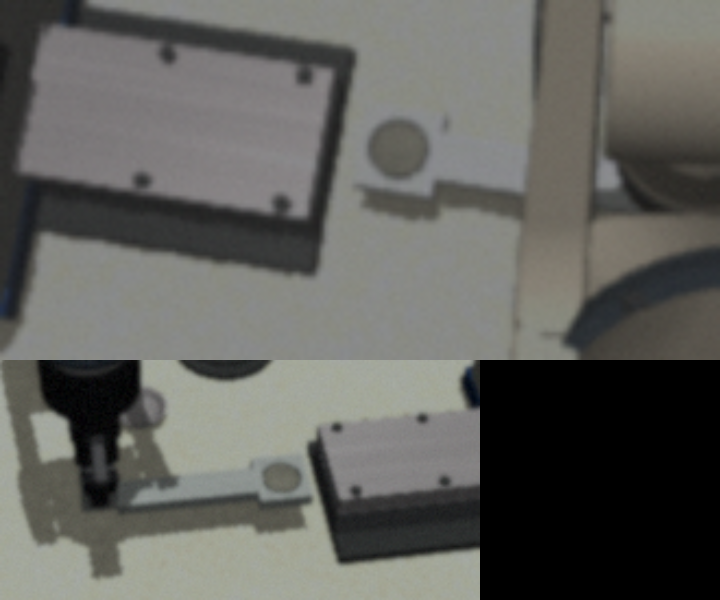

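The slide is out of the mouth (pan at about (397,148) in the upper crop) with the pellet seated in its pocket. Now I lift it, carry it to the tray and turn it.

Call:
send_rows:
  moves:
    - [-0.5, 0, 0, 0]
    - [-1, 0, -0.3, 0]
    - [-1.2, 0, -0.6, 0]
    - [-1.5, -0.2, -1, 0]
    - [-1.8, -0.3, -1.1, 0]
    - [-2, -0.3, -0.8, 0]
    - [-2, -0.3, -0.2, 0]
    - [-2, -0.3, 0, 0]

```text
clock: 16.42
tcp_pos: [0.5354, -0.1598, 0.0944]
orientation: [180.0, 0.0, 79.3]
contact_force: [-0.4, -0.1, -1.9]
gripper_width: 0.147
gripper_force: 78.6
```

Call:
send_rows:
  moves:
    - [-2, -0.3, 0, 0]
    - [-2, -0.3, 0, 0]
    - [-2, -0.3, 0, 0]
    - [-2, -0.3, 0, 0]
    - [-2, -0.3, 0, 0]
    - [-2, -0.3, 0, 0]
    - [-2, -0.3, 0, 0]
    - [-1.5, -0.2, 0, 0]

```text
clock: 17.42
tcp_pos: [0.4841, -0.3076, 0.0943]
orientation: [180.0, 0.0, 79.3]
contact_force: [-0.6, -0.0, -1.6]
gripper_width: 0.154
gripper_force: 78.6
```

Call:
send_rows:
  moves:
    - [-0.8, -0.2, 0, 0]
    - [0, 0, 0, -0.04]
    - [0, 0, 0, -0.07]
    - [0, 0, 0, -0.08]
    - [0, 0, 0, -0.08]
    - [0, 0, 0, -0.05]
    - [0, 0, 0, -0.03]
    - [0, 0, 0, 0]

```text
clock: 18.42
tcp_pos: [0.4811, -0.3137, 0.0943]
orientation: [180.0, -0.0, 99.3]
contact_force: [-0.4, -0.8, -3.3]
gripper_width: 0.148
gripper_force: 78.6
```

Call:
send_rows:
  moves:
    - [-0.6, -0.3, 0, 0]
    - [-0.6, -0.3, 0, 0]
    - [-0.6, -0.3, 0, 0]
    - [-0.4, -0.2, 0, 0]
    - [0, 0, 1.5, 0]
    - [0, 0, 1.5, 0]
    - [0, 0, 1, 0]
    - [0, 0, 0, 0]

```text
clock: 19.42
tcp_pos: [0.4731, -0.3366, 0.0529]
orientation: [-179.9, -0.1, 99.3]
contact_force: [0.6, -0.0, -2.5]
gripper_width: 0.151
gripper_force: 78.5
```

```bash
python3 - <<'E'
from h import *
s=get_state(); t=s["tcp_pos"]; print(t,s["orientation"])
th=np.radians(99.3); ex=np.array([np.cos(th),np.sin(th)]); ey=np.array([-ex[1],ex[0]])
for n in("top","scene"):
    c=camera(n); W=cloud(c)
    d=W[...,:2]-t[:2]; a=d@ex; b=d@ey; z=W[...,2]
    for lo in range(20,180,20):
        m=(a>lo/1e3)&(a<=(lo+20)/1e3)&(abs(b)<.01)&(z>.02)
        print(n,lo,m.sum(),np.round(np.nanmedian(z[m])*1e3,1) if m.any() else None)
    m=(abs(b)<.03)&(a>.12)&(a<.2)&(z>.04)&(z<.07); print("pan a range",np.percentile(a[m],[1,99]),"b",np.percentile(b[m],[1,99]))
    if n=="scene": cv2.imwrite("pics/d.png",cv2.resize(c["img"][130:350,40:360],(800,550)))
E
```

```text
[ 0.47314926 -0.33658918  0.05289087] [-1.79901580e+02 -1.02465992e-01  9.93483367e+01]
top 20 377 224.5
top 40 140 52.1
top 60 514 471.3
top 80 754 468.0
top 100 94 51.4
top 120 93 51.1
top 140 88 51.1
top 160 83 51.5
pan a range [0.12107427 0.17602335] b [-0.01974329  0.02525555]
scene 20 166 53.1
scene 40 115 51.7
scene 60 385 469.4
scene 80 1041 450.0
scene 100 83 51.3
scene 120 86 51.3
scene 140 87 51.2
scene 160 70 50.9
pan a range [0.12095743 0.17563262] b [-0.02778221  0.02063552]
```

View pics/d.png

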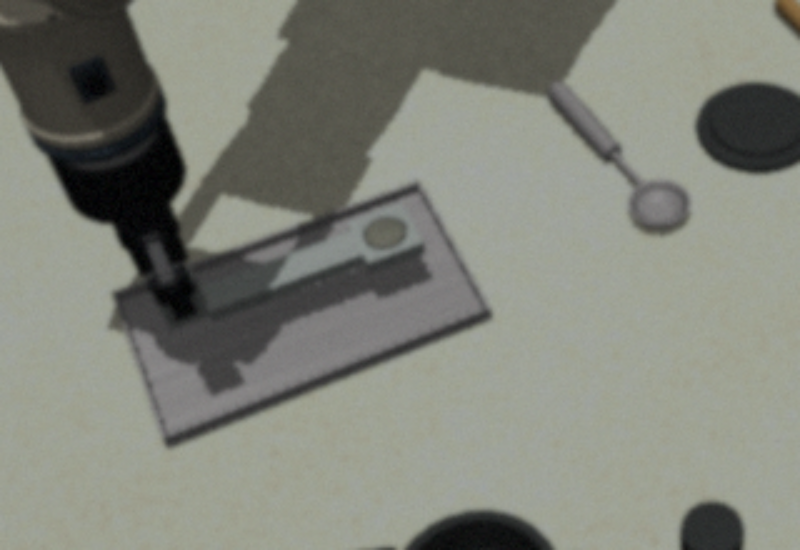

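The slide hangs level (top at 51–52 mm along its length) over the tray with the pellet in place, so the floor is about 36 mm below. I'll lower it.

Call:
send_rows:
  moves:
    - [0, 0, 0.8, 0]
    - [0, 0, 1, 0]
    - [0, 0, 0.8, 0]
    - [0, 0, 0.5, 0]
    - [0, 0, 0.2, 0]
    - [0, 0, 0.1, 0]
    - [0, 0, 0.1, 0]
    - [0, 0, 0, 0]

```text
clock: 20.52
tcp_pos: [0.4739, -0.3373, 0.0194]
orientation: [180.0, 0.0, 99.3]
contact_force: [0.0, 0.2, -2.4]
gripper_width: 0.152
gripper_force: 78.5
```

Call:
send_rows:
  moves:
    - [0, 0, 0.05, 0]
    - [0, 0, 0, 0]

```text
clock: 20.78
tcp_pos: [0.4739, -0.3373, 0.0188]
orientation: [180.0, 0.0, 99.3]
contact_force: [-0.3, 0.6, -1.1]
gripper_width: 0.151
gripper_force: 78.5
```

Call:
send_rows:
  moves:
    - [0, 0, 0.07, 0]
    - [0, 0, 0.05, 0]
    - [0, 0, 0, 0]

```text
clock: 21.15
tcp_pos: [0.4738, -0.3373, 0.0175]
orientation: [-180.0, -0.0, 99.3]
contact_force: [1.0, 0.8, -2.2]
gripper_width: 0.156
gripper_force: 78.5
```

Call:
send_rows:
  moves:
    - [0, 0, 0.05, 0]
    - [0, 0, 0, 0]

```text
clock: 21.4
tcp_pos: [0.4738, -0.3373, 0.0171]
orientation: [180.0, -0.0, 99.3]
contact_force: [0.2, 0.6, -1.5]
gripper_width: 0.153
gripper_force: 78.5
```

Call:
send_rows:
  moves:
    - [0, 0, 0.05, 0]
    - [0, 0, 0, 0]

```text
clock: 21.65
tcp_pos: [0.4739, -0.3374, 0.0169]
orientation: [180.0, 0.0, 99.3]
contact_force: [-1.9, 0.3, 2.9]
gripper_width: 0.152
gripper_force: 79.5
```

Call:
send_rows:
  moves:
    - [0, 0, 0.05, 0]
    - [0, 0, 0, 0]

```text
clock: 21.9
tcp_pos: [0.4739, -0.3374, 0.0168]
orientation: [180.0, 0.0, 99.3]
contact_force: [-2.8, 1.4, 9.2]
gripper_width: 0.152
gripper_force: 80.6
```

Call:
send_rows:
  moves:
    - [0, 0, 0, 0]
    - [0, 0, 0, 0]
    - [0, 0, 0, 0]
    - [0, 0, 0, 0]
    - [0, 0, 0, 0]
  grip: 0.5
  force: 20

```text
clock: 22.52
tcp_pos: [0.4738, -0.3372, 0.016]
orientation: [-180.0, -0.0, 99.3]
contact_force: [0.5, -0.7, 0.5]
gripper_width: 0.505
gripper_force: 0.0
```

Call:
send_rows:
  moves:
    - [0, 0, -0.5, 0]
    - [0, 0, -1.5, 0]
    - [0, 0, -3, 0]
    - [0, 0, -4, 0]
    - [0, 0, -5, 0]
    - [0, 0, -5, 0]
    - [0, 0, -3, 0]
    - [0, 0, 0, 0]

```text
clock: 23.52
tcp_pos: [0.4751, -0.3382, 0.24]
orientation: [179.7, 0.3, 99.3]
contact_force: [0.2, -0.2, -0.0]
gripper_width: 0.499
gripper_force: 0.0
```

Call:
send_rows:
  moves:
    - [-3, -3, 0, 0]
    - [-4, -4, 0, 0]
    - [-4, -4, 0, 0]
    - [-3, -3, 0, 0]
    - [0, 0, 0, 0]

```text
clock: 24.15
tcp_pos: [0.3562, -0.4997, 0.2351]
orientation: [-179.9, -0.1, 99.1]
contact_force: [0.5, 0.4, -0.8]
gripper_width: 0.5
gripper_force: 0.0
```

```bash
python3 - <<'E'
from h import *
th=np.radians(99.3); ex=np.array([np.cos(th),np.sin(th)]); ey=np.array([-ex[1],ex[0]]); o=np.array([.4605,-.2585])
ims=[]
for n in("top","scene"):
    c=camera(n); W=cloud(c); d=W[...,:2]-o; a=d@ex; b=d@ey; z=W[...,2]
    for lo in range(-60,90,25):
        m=(a>lo/1e3)&(a<=(lo+20)/1e3)&(abs(b)<.008)&(z<.1); print(n,lo,m.sum(),np.round(np.nanmedian(z[m])*1e3,1) if m.any() else None)
    ims.append(c["img"])
cv2.imwrite("pics/e.png",np.vstack([cv2.resize(ims[0][230:350,350:550],(500,300)),cv2.resize(ims[1][185:317,60:280],(500,300))]))
E
```

```text
top -60 68 15.5
top -35 67 15.9
top -10 69 15.9
top 15 68 15.5
top 40 68 15.3
top 65 68 15.7
scene -60 69 14.3
scene -35 69 14.7
scene -10 68 14.4
scene 15 68 14.6
scene 40 65 14.3
scene 65 68 14.9
```

View pics/e.png

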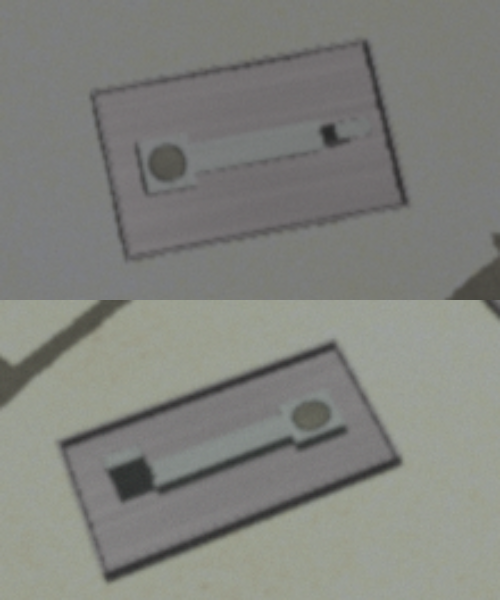

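The slide lies flat on the tray floor (top at about 15 mm), well inside the walls, with the pellet in its pocket at about (167,162) in the upper picture. I'm handing it in.

```bash
python3 -c "
from station import job_done; print(job_done())"
```

```text
the job is handed in; nothing more can be done
None
```

The slide was drawn out past the catch on its +y side (peak pull about 20 N) and laid flat in the tray with the pellet still in its pocket. The gripper let go and backed clear, and the job was handed in at about 24 s.

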